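# Open the push-and-turn cap of the cleaner jug

### The arm

A 6-joint arm with a two-finger parallel gripper is mounted at the origin on the work surface. World frame = base frame: x ahead of the robot, y to its left, z up, the work surface at z = 0. Lengths are in m, angles in rad, forces in N, time in s.
With the tool pointing down it reaches from about 0.35 to 0.975 m from the base axis. Payload 4.9 kg.
Tool frame: the origin (TCP) lies midway between the tips of the shut fingers; the grasp point (between the pads) lies behind it (manip.grasp_offset is the y of the grasp point in the tool frame, in m); y points along the fingers, z is the direction in which the jaws open and shut, and the axes are right-handed (so a half turn about y gives the same grasp; the last joint's range is limited). The gripper opens to 85 mm and grips with 20 to 120 N. Pads are 22 mm wide; open, the fingers measure 114 mm over their backs; the gripper's body (76 mm by 85 mm) begins 54 mm behind the grasp point. The pads swing forward as they close: fully open they stand 13 mm farther back than shut.
Start: joints at [1.138, 0.053, 1.613, -0, 1.476, -0.119], TCP at [0.193, 0.594, 0.231] pointing down, gripper open.
Joint ranges: [-3.01, 3.01], [-1.01, 2.22], [0.06, 2.58], [-1.02, 4.17], [0.09, 2.62], [-3.14, 3.14]. Speed limits (rad/s): [2.57, 2.57, 3.14, 3.14, 3.14, 3.14].

### API

Orientations are given as a unit quaternion [w, x, y, z].
In Python, from plant import manip gives the robot as it stands. The module is installed in compiled form; this text tells all that it offers.
- The arm moves only by the shell command python3 -m jog 'ROWS'. ROWS is a JSON object of lists of equal length, an entry for each row: "offset": the shift along the world's x, y, z in units of 50 mm (1.0 is 50 mm), a list of three; "angular": the turn, a rotation vector about the world's x, y, z in units of 6 degrees (1.0 is 6 degrees), a list of three; "jaw": the finger opening in mm, from 0 to 85.4. In form: {"offset": [[tx, ty, tz], ...], "angular": [[ax, ay, az], ...], "jaw": [jaw, ...]}. A call has 1 to 12 rows; each row shifts and turns the commanded pose from where the row before left it; what a row does not reach is not made up. A row lasts 1/10 s, in which the tool goes at most 50 mm and 8.59 degrees, less where a joint would pass 70% of its speed; a pose out of reach is approached as far as the arm can. A call is refused whole if a number of a shift passes 1 or a number of a turn 1, either way. A call with a gripper value outside its range is refused whole. The fingers move at their own pace and stop on an object; the grip force is fixed at half the most. Time passes only in rows, so rows that do not move let the fingers close. It gives the time, the measured TCP pose, the force and the opening at its end, in the units of the state.
- manip.state(): the state, without advancing time (a new reading comes with each control period).
- manip.grab_frame(name): name is "scene" or "top" or "wrist"; returns the picture (480x640x3 uint8, blue, green, red); there is no depth.
- manip.camera_model(name): a dict with "fx", "fy", "cx", "cy" (pixels), "k1" (the pictures are not rectified: a ray, as slopes to the right and down, at radius r is drawn at 1 + k1 r^2 times it, then the intrinsics apply), "rvec" (rotation vector, rad) and "tvec" (3), from world to camera coordinates, as OpenCV has them; the wrist camera has in their place "mount" (4x4, takes a point from camera to tool coordinates, whose origin is the TCP and whose axes are the tool frame's). Camera axes: x right, y down, z forward; pixel columns grow to the right and rows downward; lengths in m; the calibration is good to about 2 mm. A picture is of the moment at which its call begins: read the wrist's pose just before it. camera_model takes no time and is no camera call.
- manip.job_done(): hands the job in, once; it reports no verdict.
The state is a dict: "time": time; "joint_pos": joint angles; "joint_vel": joint speeds; "joint_efforts": joint torques, N m; "tool_pos": TCP position; "tool_rot": TCP orientation; "contact_force": force on the tool from outside, world axes, zero at the start; "ft_torque": the same for the moment, N m; "gripper_width": opening from 0.0 (shut) to 1.0 (fully open).
Only numpy, scipy, OpenCV 4.12 (cv2) and the standard library are available. Lean on these libraries where they do the work, as an engineer would, in place of code of your own. Each camera call takes 0.05 s, during which the arm holds its last target.

### The job

On the equipment-room table, open the visor-cleaner jug that has the wide ribbed push-and-turn safety cap: press the cap down, keep it down while you twist it counterclockwise until it is free, and lift it off. Finish while still holding the cap in the gripper, level and still, a few centimetres straight above the open mouth so that drips fall back in. Leave the jug standing where it is and do not disturb anything else on the table.

Things in the scene. Friction and masses are not known exactly. Their poses are not given: they have to be found in the camera images.
- jug: the jug to open: light-grey 2-litre plastic jug, 1.4 to 2.3 kg, loose on the table, 165 mm long (its x), 110 mm wide. Origin: centre of its underside, z up. Front part (x -82 to +16 mm) 140 mm high; rear cut down to 85 mm and bridged by a handle, top at 139 mm. Neck axis at x = -33 mm; cone below the neck ends 154 mm up (radius 22). The other jug has the same body but a narrow smooth cap
- jug_mouth (a point): centre of the jug's mouth: on the neck axis at the rim, 188.5 mm above the jug's underside; rim diameter 36 mm. Three hooked lugs round the neck, out to 47 mm diameter, hold the cap until it is pressed and turned
- cap: the wide dark ribbed safety cap: 58 mm diameter, 34 mm tall, 47 g, upright walls, flat top. Origin: centre of its underside, 168 mm above the jug's underside when closed; z up. A sprung disc inside pushes it up into the hooks: 4.5 N when closed, 1.5 N more per mm pressed. Gripped across its diameter from above at any yaw, fingertips 8 mm or more above its lower edge, the fingers clear jug and handle
- cap_top (a point): centre of the cap's top face, 34 mm above the cap's origin. Closed, the cap can neither lift nor turn. Pressed down 3 mm or more (9 N; it bottoms at 6.5 mm, 14 N) and kept down, it turns counterclockwise seen from above; it is free 40 to 80 degrees from the start (60 is best; a stop comes at 83), springs up 3 mm when let up and lifts straight off. Clockwise is blocked
- plain_jug: bystander: a jug with the same body as the one to open, but with a narrow smooth screw cap 38 mm in diameter, 24 mm tall, its top at 184 mm. Origin: centre of its underside
- spray_bottle: bystander: trigger spray bottle, 76 mm diameter, 222 mm tall. Origin: centre of its underside
- puck: bystander: black rubber ice-hockey puck, 76 mm diameter, 25 mm tall. Origin: centre of its underside
- stick_tape: bystander: small roll of black tape lying flat, 60 mm diameter, 25 mm tall. Origin: centre of its underside
- packing_tape: bystander: large roll of clear packing tape lying flat, 100 mm diameter, 48 mm tall. Origin: centre of its underside. Beyond it, at the right edge of the table, lies a fixed first-aid case, 120 mm tall
- eraser: bystander: whiteboard eraser, 55 x 130 x 36 mm. Origin: centre of its underside. Beyond it, at the left edge of the table, stands a fixed crate of drinking bottles, 220 mm tall with its handle
- marker: bystander: whiteboard marker lying on the table, 120 mm long (its x), 18 mm thick. Origin: centre of its underside
Mind the look-alikes: they are no part of the job. What is shaped like the cap but red is not meant.

How it is judged:
On the way, in this order (a step that is already met when the one before it is completed fails the run):
1. the cap is pressed down on the closed neck (z of cap in the frame of jug below 0.166 m and angle between the x axis of cap and the x axis of jug, either way round below 0.4 rad), for 0.05 s.
2. the cap is twisted free of its hooks, still on the neck (angle between the x axis of cap and the x axis of jug, either way round above 0.6 rad and z of cap in the frame of jug below 0.178 m and horizontal distance between cap and jug_mouth below 0.008 m), for 0.05 s.
At the end, for the whole second after the job is handed in: Fingers hold the cap still, touching nothing else: underside 20 to 100 mm above the rim, axis within 18 mm of the mouth centre, within 0.25 rad of level. The jug stands upright, still, within 30 mm of its start; every bystander within 20 mm of its start (z of cap in the frame of jug_mouth between 0.02 and 0.1 m and horizontal distance between cap and jug_mouth below 0.018 m and angle between cap's own z axis and vertical below 0.25 rad and contact force between cap and the fingers above 1 N and contact force between cap and jug below 0.05 N and linear speed of each of cap, jug below 0.02 m/s and angle between jug's own z axis and vertical below 0.05 rad and height (world z) of jug below 0.004 m and distance of jug from where it was at the start of the episode below 0.03 m and distance of each of plain_jug, spray_bottle, puck, stick_tape, packing_tape, eraser, marker from where it was at the start of the episode below 0.02 m); the arm keeps its last pose, push and grip.
It fails at once if the jug is lifted off the table, tipped or pushed away (height (world z) of jug above 0.015 m or angle between jug's own z axis and vertical above 0.15 rad or distance of jug from where it was at the start of the episode above 0.04 m).
It fails at once if another thing on the table is disturbed (moved over 25 mm) (distance of any of plain_jug, spray_bottle, puck, stick_tape, packing_tape, eraser, marker from where it was at the start of the episode above 0.025 m).
It also fails if it takes over 35 s, if anything falls off the work surface, if the arm or the gripper's body presses on something with over 40 N, if the wrist force passes 120 N, or if a joint passes its speed limit or range.

## Working session

There is one attempt and no reset: what is moved stays moved. The work goes in short steps, Python scripts to look and compute and a shell command to move; the robot and the scene stay as the last step left them, time stands still between calls to the robot, and variables do not carry over. Pictures are saved under pics/ and viewed, and the job is handed in when it is done.

```bash
mkdir -p pics; cat > h.py <<'E'
import numpy as np, cv2
from plant import manip
def ray(name,u,v):
    c=manip.camera_model(name)
    R=cv2.Rodrigues(np.array(c["rvec"],float))[0]; t=np.array(c["tvec"],float).ravel()
    K=np.array([[c["fx"],0,c["cx"]],[0,c["fy"],c["cy"]],[0,0,1]])
    p=cv2.undistortPoints(np.array([[[u,v]]],float),K,np.array([c["k1"],0,0,0.]))[0,0]
    return -R.T@t, R.T@np.array([p[0],p[1],1])
def onz(name,u,v,z):
    o,d=ray(name,u,v); return o+d*(z-o[2])/d[2]
def proj(name,P):
    c=manip.camera_model(name)
    K=np.array([[c["fx"],0,c["cx"]],[0,c["fy"],c["cy"]],[0,0,1]])
    return cv2.projectPoints(np.array(P,float).reshape(-1,1,3),np.array(c["rvec"],float),np.array(c["tvec"],float),K,np.array([c["k1"],0,0,0.]))[0][:,0]
E
python3 - <<'E'
from h import *
for n in("scene","top"): cv2.imwrite(f"pics/{n}0.png",manip.grab_frame(n)); c=manip.camera_model(n); print(n,c, ray(n,320,240))
print(manip.state(),manip.grasp_offset)
E
```

```text
scene {'fx': 443.7249724702721, 'fy': 443.7249724702721, 'cx': 324.2764530714979, 'cy': 245.1984896549387, 'k1': -0.0713665418714099, 'rvec': array([ 1.47912149,  1.82501536, -0.99810341]), 'tvec': array([ 0.11410468, -0.16403645,  1.43297156])} (array([1.27759948, 0.17814647, 0.65523945]), array([-0.81661242, -0.20067509, -0.54139062]))
top {'fx': 610.3973274437125, 'fy': 610.3973274437125, 'cx': 311.0333382109572, 'cy': 232.550005803162, 'k1': 0.06624908602407283, 'rvec': array([ 2.13758299, -2.15203644,  0.18555131]), 'tvec': array([-0.01686195,  0.53562446,  1.3361561 ])} (array([ 3.17263054e-01, -9.62185256e-04,  1.40422015e+00]), array([ 0.1460975 , -0.02876694, -0.98903626]))
{'time': 0.1, 'joint_pos': array([ 1.13802829e+00,  5.32855910e-02,  1.61416403e+00,  4.83448903e-05,
        1.47601391e+00, -1.19005812e-01]), 'joint_vel': array([-0.00059474, -0.0021481 , -0.00285884, -0.00173023, -0.00108978,
        0.0002464 ]), 'joint_efforts': array([ 5.43655260e-04, -3.94905353e+01, -3.71363175e+01, -1.48791046e-04,
        3.89001114e-03, -1.04027831e-05]), 'tool_pos': array([0.19264953, 0.59397012, 0.23018484]), 'tool_rot': array([-0.6977907 ,  0.69905431, -0.11067534,  0.11028224]), 'contact_force': array([-0.93983556,  0.66896127, -0.53852473]), 'ft_torque': array([ 0.07026021, -0.00294059,  0.03437713]), 'gripper_width': 1.0015357020098146} -0.0187
```

View pics/scene0.png

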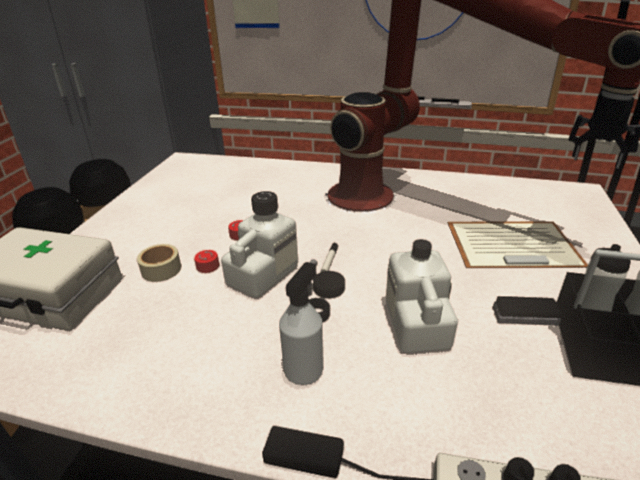

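View pics/top0.png

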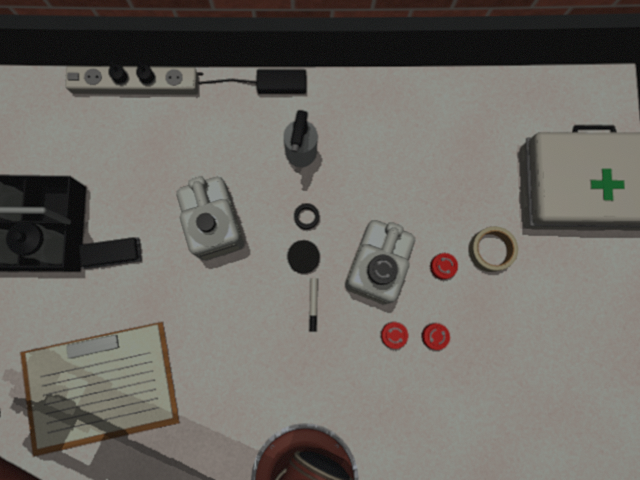

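The wide ribbed cap is at top (383,268) and scene (264,203). The look-alike jug is at top (207,222), with a narrow cap. The three red caps aren't part of the job. Next I'll measure the cap and the jug's axis.

```bash
python3 - <<'E'
from h import *
im=cv2.imread("pics/top0.png"); g=cv2.cvtColor(im,cv2.COLOR_BGR2GRAY)
cv2.imwrite("pics/crop.png",cv2.resize(im[200:320,320:440],None,fx=5,fy=5,interpolation=cv2.INTER_CUBIC))
m=((g<95)).astype(np.uint8); m[:, :320]=0;m[:,440:]=0;m[:200]=0;m[320:]=0
n,l,s,c=cv2.connectedComponentsWithStats(m)
for i in range(1,n):
    if s[i,4]>50: print(s[i],c[i])
i=l[268,383] or 1
cn=max(cv2.findContours((l==i).astype(np.uint8),0,2)[0],key=len)
print(cv2.minEnclosingCircle(cn), cv2.fitEllipse(cn))
P=onz("top",383,268,.202);print(P, [onz("top",383+d,268,.202) for d in(-1,1)])
s_=cv2.imread("pics/scene0.png");cv2.imwrite("pics/crop2.png",cv2.resize(s_[180:300,210:310],None,fx=5,fy=5,interpolation=cv2.INTER_CUBIC))
E
```

```text
[345 224  60  89 842] [368.86935867 289.21852732]
[366 254  32  36 873] [382.01260023 271.52691867]
[430 254  10  26 201] [435.17910448 266.55721393]
((382.0, 271.79998779296875), 17.912118911743164) ((382.0264587402344, 271.4569396972656), (30.673381805419922, 35.131534576416016), 1.030228853225708)
[ 0.43817894 -0.15994893  0.202     ] [array([ 0.43818992, -0.15797196,  0.202     ]), array([ 0.43816798, -0.16192583,  0.202     ])]
```

View pics/crop.png

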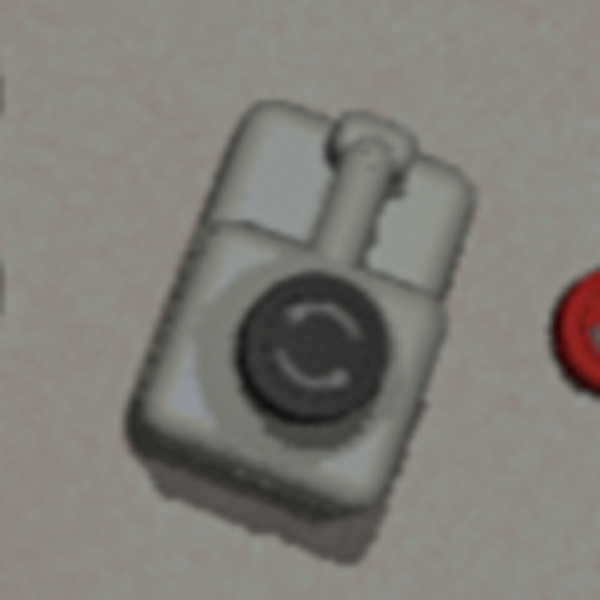

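View pics/crop2.png

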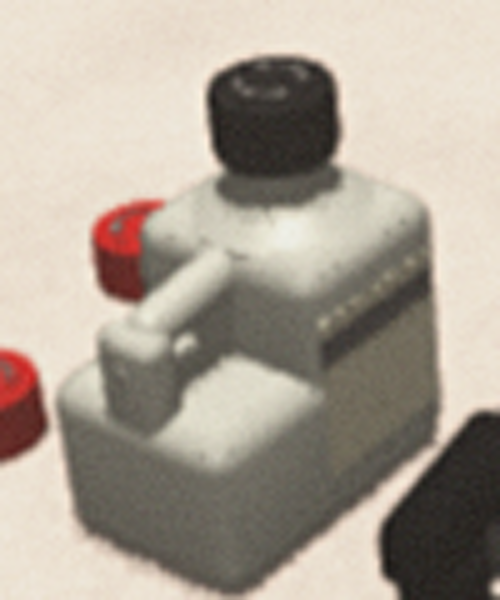

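```bash
python3 - <<'E'
from h import *
from scipy.spatial.transform import Rotation as R
def tri(a,b):
    (o1,d1),(o2,d2)=ray("top",*a),ray("scene",*b)
    t=np.linalg.lstsq(np.c_[d1,-d2],o2-o1,rcond=None)[0]
    p,q=o1+t[0]*d1,o2+t[1]*d2; return (p+q)/2,np.linalg.norm(p-q)
print(tri((383.0,268.3),(264.3,197.3)), onz("scene",264.3,197.3,.202),onz("top",383,268.3,.202))
# handle ends
a=onz("top",320+370/5,200+150/5,.139);b=onz("top",320+345/5,200+245/5,.139);print(a,b,np.degrees(np.arctan2(*(a-b)[1::-1])))
for n,u,v,z in[("plain cap",207,222,.184),("spray",301,120,.22),("crate",85,200,.2)]: print(n,onz("top",u,v,z))
q=manip.state()["tool_rot"]; print(R.from_quat(np.r_[q[1:],q[0]]).as_matrix())
print(manip.camera_model("wrist"))
E
```

```text
(array([ 0.43721914, -0.15790105,  0.19720119]), np.float64(0.005526947035233838)) [ 0.44600186 -0.1514916   0.202     ] [ 0.43758411 -0.15993265  0.202     ]
[ 0.52451394 -0.19354951  0.139     ] [ 0.48430422 -0.18190764  0.139     ] -16.147247665227816
plain cap [0.53566168 0.19174505 0.184     ]
spray [7.37431566e-01 5.43426571e-04 2.20000000e-01]
crate [0.57836556 0.43051884 0.2       ]
[[ 9.51177595e-01 -8.28309039e-04  3.08642992e-01]
 [-3.08643986e-01 -1.67821344e-03  9.51176153e-01]
 [-2.69898988e-04 -9.99998249e-01 -1.85193163e-03]]
{'fx': 407.2825063481038, 'fy': 407.2825063481038, 'cx': 316.4723619207685, 'cy': 238.8343514425558, 'k1': 0.0023308729017783108, 'mount': array([[-1.24165956e-03,  9.45441579e-01,  3.25789316e-01,
        -8.32204045e-02],
       [-1.95440512e-04, -3.25789790e-01,  9.45442211e-01,
        -1.43730707e-01],
       [ 9.99999210e-01,  1.11024492e-03,  5.89297592e-04,
        -3.66003325e-04],
       [ 0.00000000e+00,  0.00000000e+00,  0.00000000e+00,
         1.00000000e+00]])}
```

```bash
python3 -m jog '{"offset":[[0,0,1],[0.2,0,1],[0.5,-0.6,0],[0.5,-0.8,0],[0.5,-0.8,0],[0.5,-0.8,0],[0.5,-0.8,0],[0.5,-0.8,0],[0.5,-0.8,0],[0.3,-0.8,0],[0.3,-0.8,0],[0.3,-0.8,0]],"angular":[[0,0,0],[0,0,0],[0,0,-0.4],[0,0,-0.4],[0,0,-0.4],[0,0,-0.4],[0,0,-0.4],[0,0,-0.4],[0,0,-0.4],[0,0,-0.4],[0,0,-0.4],[0,0,-0.4]],"jaw":[85,85,85,85,85,85,85,85,85,85,85,85]}'; python3 -c "
from h import *
print(manip.state()['joint_pos'])"
```

```text
time: 1.3
tool_pos: [0.4228, 0.2027, 0.3298]
tool_rot: [-0.66, 0.66, -0.254, 0.254]
contact_force: [0.5, 0.2, 0.3]
gripper_width: 0.998
[ 2.88113921e-01 -3.68660926e-01  1.82662329e+00 -1.17193867e-05
  1.68414149e+00 -5.48364749e-01]
```

```bash
python3 -m jog '{"offset":[[0,-0.8,0],[0,-0.8,0],[0,-0.8,0],[0,-0.8,0],[0.1,-0.8,0],[0.1,-0.8,0],[0.1,-0.8,0],[0,-0.8,0],[0,-0.8,0],[0,0,0],[0,0,0]],"angular":[[0,0,-0.4],[0,0,-0.4],[0,0,-0.4],[0,0,-0.4],[0,0,-0.4],[0,0,-0.4],[0,0,-0.4],[0,0,-0.4],[0,0,-0.4],[0,0,-0.4],[0,0,0]],"jaw":[85,85,85,85,85,85,85,85,85,85,85]}'; cat >> h.py <<'E'
from scipy.spatial.transform import Rotation as R
def pose():
    s=manip.state(); q=s["tool_rot"]; return np.array(s["tool_pos"]),R.from_quat(np.r_[q[1:],q[0]]).as_matrix()
def wray(u,v,p,Rm):
    c=manip.camera_model("wrist");K=np.array([[c["fx"],0,c["cx"]],[0,c["fy"],c["cy"]],[0,0,1]])
    x=cv2.undistortPoints(np.array([[[u,v]]],float),K,np.array([c["k1"],0,0,0.]))[0,0]
    M=np.array(c["mount"]); return p+Rm@M[:3,3], Rm@M[:3,:3]@np.array([x[0],x[1],1])
def wz(u,v,z,p,Rm):
    o,d=wray(u,v,p,Rm); return o+d*(z-o[2])/d[2]
E
python3 - <<'E'
from h import *
p,Rm=pose(); im=manip.grab_frame("wrist"); cv2.imwrite("pics/w1.png",im); np.savez("w1.npz",p=p,R=Rm); print(p,Rm,manip.state()["joint_pos"])
E
```

```text
time: 2.4
tool_pos: [0.4373, -0.1564, 0.3296]
tool_rot: [0.593, -0.593, 0.386, -0.385]
contact_force: [0.3, 0.3, 0.4]
gripper_width: 0.996
[ 0.43731036 -0.15644208  0.3295965 ] [[ 4.05051476e-01 -1.28027407e-03  9.14292985e-01]
 [-9.14292965e-01  8.48510282e-04  4.05052655e-01]
 [-1.29436541e-03 -9.99998820e-01 -8.26855238e-04]] [-5.02643734e-01 -3.80044886e-01  1.83522504e+00  1.65466452e-04
  1.68757680e+00 -9.21781888e-01]
```

View pics/w1.png

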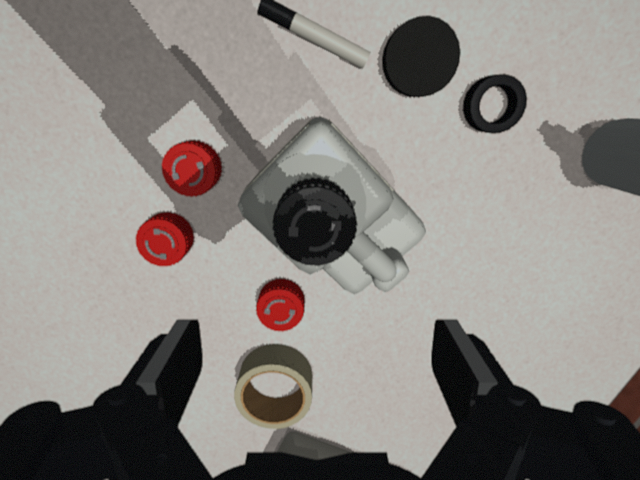

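The wrist view has the cap top near (315,226). The marker, puck and tape are well off to the upper right.

```bash
python3 - <<'E'
from h import *
im=cv2.imread("pics/w1.png"); d=np.load("w1.npz");p,Rm=d["p"],d["R"]
g=cv2.cvtColor(im,cv2.COLOR_BGR2GRAY); m=(g<75).astype(np.uint8); m[:160]=0;m[280:]=0;m[:,:255]=0;m[:,375:]=0
m=cv2.morphologyEx(m,cv2.MORPH_OPEN,np.ones((5,5)))
n,l,s,c=cv2.connectedComponentsWithStats(m); i=1+np.argmax(s[1:,4]); print(s[i],c[i])
cn=max(cv2.findContours((l==i).astype(np.uint8),0,1)[0],key=len)
# lower half: top face outer boundary
q=cn[:,0].astype(float); q=q[q[:,1]>225]
A=np.c_[2*q,np.ones(len(q))]; x=np.linalg.lstsq(A,(q**2).sum(1),rcond=None)[0]; r=np.sqrt(x[2]+x[0]**2+x[1]**2); print("circ",x[:2],r)
C=wz(x[0],x[1],.202,p,Rm); print("cap",C)
for du,dv in((r,0),(-r,0),(0,r),(0,-r)): print(np.linalg.norm(wz(x[0]+du,x[1]+dv,.202,p,Rm)-C))
o,dd=wray(*x[:2],p,Rm)
o2,d2=ray("top",383.0,268.3); t=np.linalg.lstsq(np.c_[dd,-d2],o2-o,rcond=None)[0]; print("tri",o+t[0]*dd,o2+t[1]*d2)
v=cv2.resize(im[160:280,255:375],None,fx=5,fy=5,interpolation=cv2.INTER_CUBIC)
v=cv2.convertScaleAbs(v,alpha=1.8); cv2.circle(v,(int((x[0]-255+.5)*5),int((x[1]-160+.5)*5)),int(r*5),(0,255,0),1); cv2.imwrite("pics/w1c.png",v)
print(proj("scene",C))
E
```

```text
[ 272  177   84   88 5716] [313.7356543  221.48093072]
circ [313.67362456 221.90067219] 42.39147914291914
cap [ 0.43493218 -0.15489037  0.202     ]
0.029444181239054953
0.029443776059311776
0.031806170008733134
0.029643781964193382
tri [ 0.43913224 -0.16498687  0.16516888] [ 0.44125178 -0.16477845  0.16535345]
[[264.47451414 194.94794719]]
```

View pics/w1c.png

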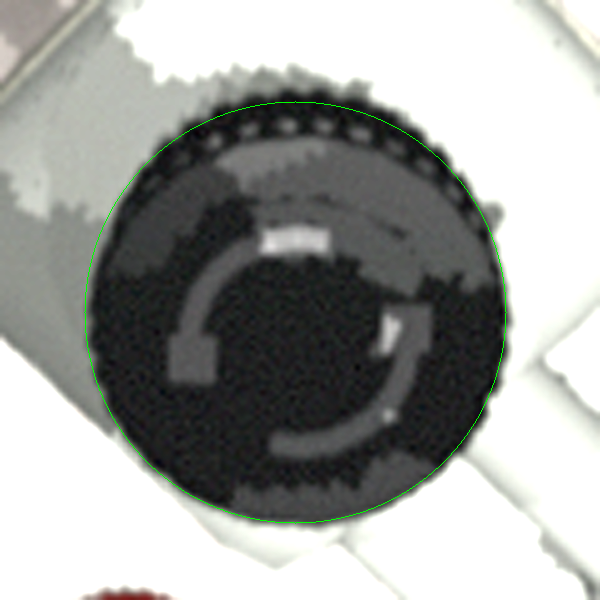

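```bash
python3 - <<'E'
from h import *
d=np.load("w1.npz");p,Rm=d["p"],d["R"]
for u,v in((314.2,225.5),(315,228)):
    C=wz(u,v,.202,p,Rm);print(C,proj("scene",C),proj("top",C),(C-p)/.05)
E
```

```text
[ 0.43632349 -0.15713188  0.202     ] [[263.32960675 195.14477141]] [[381.60062526 268.94370122]] [-0.01973743 -0.01379606 -2.55192994]
[ 0.43757189 -0.15857352  0.202     ] [[262.54069275 195.34220302]] [[382.31273051 268.30996669]] [ 0.00523059 -0.04262878 -2.55192994]
```

```bash
python3 -m jog '{"offset":[[0,-0.03,-0.5],[0,0,-0.5],[0,0,-0.5],[0,0,-0.5],[0,0,0],[0,0,0]],"angular":[[0,0,0],[0,0,0],[0,0,0],[0,0,0],[0,0,0],[0,0,0]],"jaw":[85,85,85,85,85,85]}'; 
python3 - <<'E'
from h import *
p,Rm=pose(); im=manip.grab_frame("wrist"); cv2.imwrite("pics/w2.png",cv2.convertScaleAbs(im,alpha=1.6)); np.savez("w2.npz",p=p,R=Rm)
E
```

```text
time: 3.05
tool_pos: [0.4377, -0.1563, 0.2305]
tool_rot: [0.593, -0.593, 0.385, -0.384]
contact_force: [-0.5, -0.2, 1.0]
gripper_width: 0.998
```

View pics/w2.png

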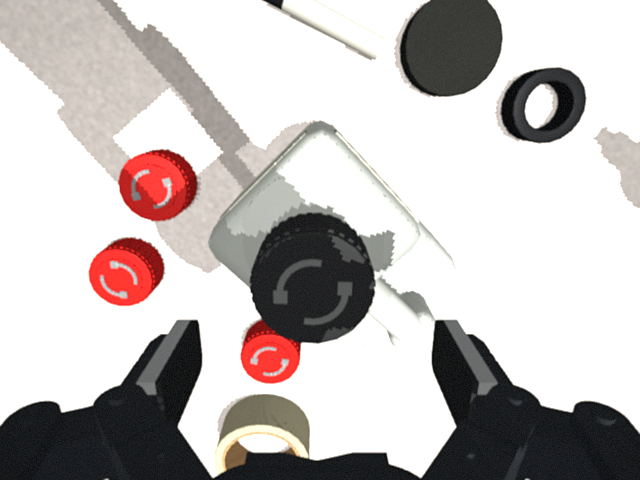

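```bash
python3 - <<'E'
from h import *
d=np.load("w2.npz");p,Rm=d["p"],d["R"]
for u,v in((312.5,287),(313,291)):
    C=wz(u,v,.202,p,Rm);print(C,"tool",Rm.T@(C-p))
E
```

```text
[ 0.43636005 -0.15677863  0.202     ] tool [-0.00011305  0.02853299 -0.0014282 ]
[ 0.43741271 -0.15856702  0.202     ] tool [ 0.00194937  0.02853209 -0.00119822]
```

```bash
python3 -m jog '{"offset":[[-0.02,-0.03,-0.3],[0,0,-0.3],[0,0,-0.3],[0,0,-0.25],[0,0,0],[0,0,0]],"angular":[[0,0,0],[0,0,0],[0,0,0],[0,0,0],[0,0,0],[0,0,0]],"jaw":[85,85,85,85,85,85]}'; 
python3 - <<'E'
from h import *
im=manip.grab_frame("scene"); cv2.imwrite("pics/s2.png",cv2.resize(im[100:280,180:360],None,fx=3.3,fy=3.3,interpolation=cv2.INTER_CUBIC))
print(manip.state()["contact_force"],pose()[0])
E
```

```text
time: 3.7
tool_pos: [0.4365, -0.1584, 0.1723]
tool_rot: [-0.593, 0.593, -0.385, 0.385]
contact_force: [-0.0, 0.4, 0.8]
gripper_width: 0.993
[-0.5109772  -0.23276278 -0.04710597] [ 0.43689752 -0.15867456  0.17304641]
```

View pics/s2.png

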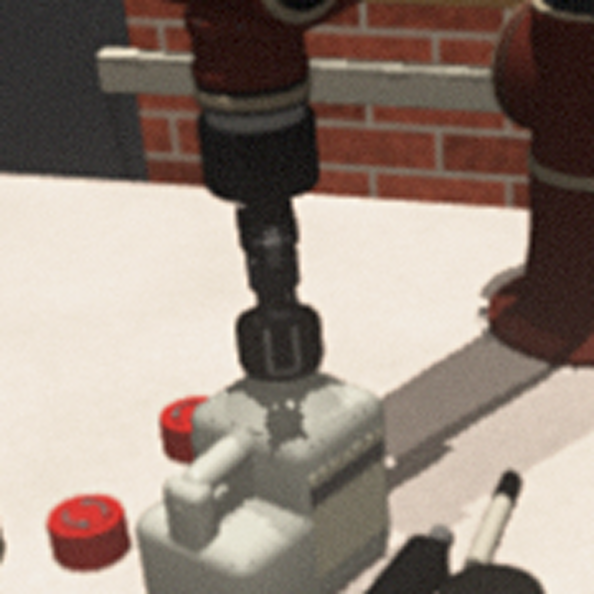

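```bash
python3 -m jog '{"offset":[[0,0,0],[0,0,0],[0,0,0],[0,0,0],[0,0,0]],"angular":[[0,0,0],[0,0,0],[0,0,0],[0,0,0],[0,0,0]],"jaw":[70,62,62,62,62]}'; python3 -m jog '{"offset":[[0,0,0],[0,0,0],[0,0,0],[0,0,0],[0,0,0],[0,0,0]],"angular":[[0,0,0],[0,0,0],[0,0,0],[0,0,0],[0,0,0],[0,0,0]],"jaw":[58,54,50,40,40,40]}'
python3 - <<'E'
from h import *
im=manip.grab_frame("wrist"); cv2.imwrite("pics/w3.png",cv2.convertScaleAbs(im,alpha=1.6))
im=manip.grab_frame("scene"); cv2.imwrite("pics/s3.png",cv2.resize(im[100:280,180:360],None,fx=3.3,fy=3.3,interpolation=cv2.INTER_CUBIC))
print(manip.state())
E
```

```text
time: 4.25
tool_pos: [0.4368, -0.1586, 0.173]
tool_rot: [0.593, -0.593, 0.385, -0.385]
contact_force: [-0.4, -0.3, -0.4]
gripper_width: 0.73
time: 4.85
tool_pos: [0.4367, -0.1587, 0.173]
tool_rot: [-0.593, 0.593, -0.385, 0.385]
contact_force: [-4.4, -0.3, 4.6]
gripper_width: 0.666
{'time': 4.95, 'joint_pos': array([-5.08688227e-01, -3.04933056e-01,  2.03673390e+00, -2.94337956e-04,
        1.40972761e+00, -9.27840424e-01]), 'joint_vel': array([ 0.00228605,  0.00038013,  0.0011091 ,  0.00169401, -0.00185187,
       -0.00047974]), 'joint_efforts': array([ 5.01675289e-01, -2.10462999e+01, -3.48142719e+01,  4.50035445e-01,
       -8.19758009e-01,  9.67244559e-04]), 'tool_pos': array([ 0.43669378, -0.15865303,  0.17299368]), 'tool_rot': array([-0.59299036,  0.59319229, -0.38499341,  0.38505249]), 'contact_force': array([-4.31185686,  0.17178005,  4.21835045]), 'ft_torque': array([0.1020179 , 0.61794457, 0.01447377]), 'gripper_width': 0.6591375085223838}
```

View pics/w3.png

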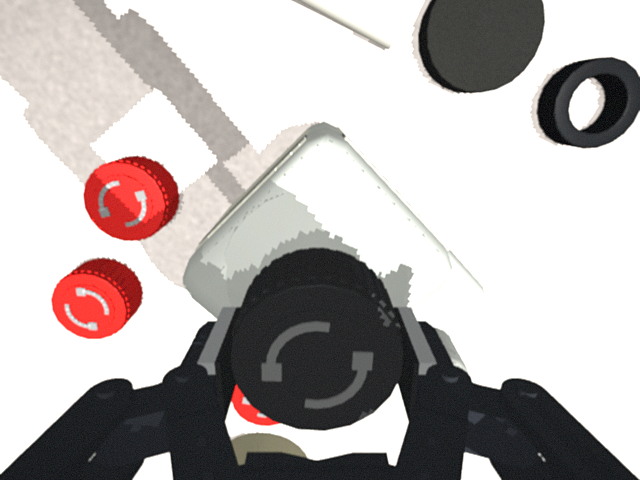

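View pics/s3.png

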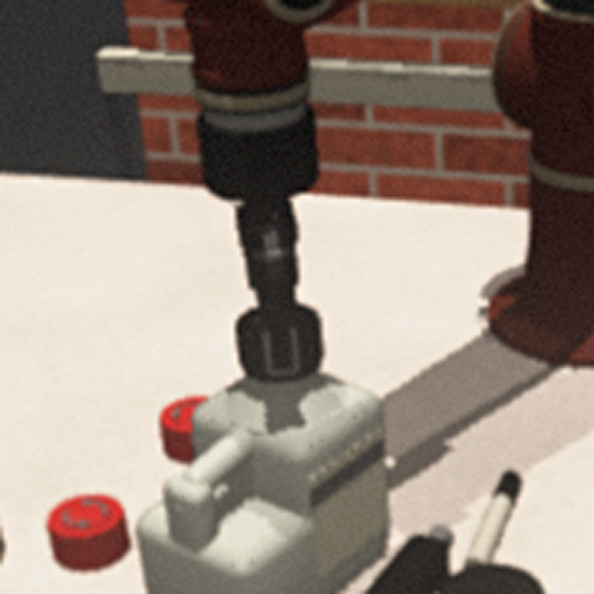

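```bash
python3 -m jog '{"offset":[[0,0,-0.05],[0,0,-0.06],[0,0,0],[0,0,0]],"angular":[[0,0,0],[0,0,0],[0,0,0],[0,0,0]],"jaw":[40,40,40,40]}'
python3 - <<'E'
from h import *
print(manip.state())
E
```

```text
time: 5.35
tool_pos: [0.437, -0.1587, 0.1689]
tool_rot: [-0.593, 0.593, -0.385, 0.385]
contact_force: [-6.8, 2.1, 10.9]
gripper_width: 0.669
{'time': 5.35, 'joint_pos': array([-5.08600078e-01, -3.00769299e-01,  2.04051175e+00, -2.24323482e-04,
        1.40134485e+00, -9.27865387e-01]), 'joint_vel': array([ 3.27254520e-04, -3.32372593e-04, -8.78454275e-04, -9.73533945e-04,
        1.63793853e-03, -9.35075447e-06]), 'joint_efforts': array([ 2.08390947e-01, -1.83850569e+01, -3.24920440e+01,  4.23109531e-01,
       -1.65216353e+00,  1.25826718e-03]), 'tool_pos': array([ 0.43695548, -0.15873043,  0.16887023]), 'tool_rot': array([-0.59304526,  0.59317728, -0.38480868,  0.38517571]), 'contact_force': array([-6.75903116,  2.0842615 , 10.85309871]), 'ft_torque': array([0.22106052, 0.97505522, 0.04737829]), 'gripper_width': 0.6688626341014379}
```

```bash
python3 -m jog '{"offset":[[-0.02,0.01,-0.02],[0,0,0],[0,0,0],[0,0,0],[0,0,0],[0,0,0]],"angular":[[0,0,0],[0,0,0],[0,0,0.5],[0,0,0.5],[0,0,0.5],[0,0,0]],"jaw":[40,40,40,40,40,40]}'
python3 - <<'E'
from h import *
s=manip.state();print(s["ft_torque"],s["contact_force"],pose())
im=manip.grab_frame("wrist"); cv2.imwrite("pics/w4.png",cv2.convertScaleAbs(im,alpha=1.6))
E
```

```text
time: 5.95
tool_pos: [0.4376, -0.1587, 0.1689]
tool_rot: [0.622, -0.621, 0.335, -0.339]
contact_force: [-0.5, 1.0, 11.2]
gripper_width: 0.663
[0.09636269 0.28922138 0.05199128] [-0.52216272  1.00061234 11.22945675] (array([ 0.4376258 , -0.15869081,  0.16892094]), array([[ 0.54566153,  0.00531134,  0.83798884],
       [-0.83799354, -0.0019203 ,  0.54567676],
       [ 0.00450746, -0.99998405,  0.00340304]]))
```

View pics/w4.png

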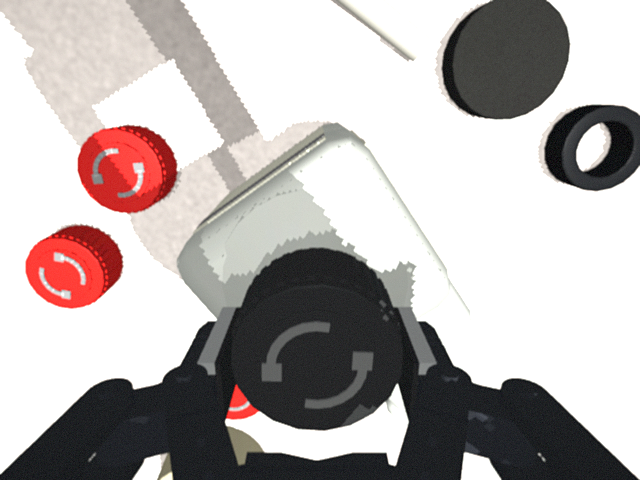

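```bash
python3 -m jog '{"offset":[[0,0,-0.01],[0,0,0],[0,0,0],[0,0,0],[0,0,0],[0,0,0],[0,0,0]],"angular":[[0,0,0.6],[0,0,0.6],[0,0,0.6],[0,0,0.6],[0,0,0.6],[0,0,0.6],[0,0,0]],"jaw":[40,40,40,40,40,40,40]}'
python3 - <<'E'
from h import *
s=manip.state();print(s["ft_torque"],s["contact_force"],pose())
im=manip.grab_frame("wrist"); cv2.imwrite("pics/w5.png",cv2.convertScaleAbs(im,alpha=1.6))
im=manip.grab_frame("top"); cv2.imwrite("pics/t5.png",im)
E
```

```text
time: 6.7
tool_pos: [0.438, -0.1587, 0.1687]
tool_rot: [-0.674, 0.674, -0.212, 0.217]
contact_force: [0.1, 1.1, 11.7]
gripper_width: 0.662
[0.09934785 0.15189511 0.09471295] [ 0.07329763  1.12322891 11.68856538] (array([ 0.43799451, -0.15873681,  0.16871289]), array([[ 0.81596761,  0.00634848,  0.57806277],
       [-0.57806213, -0.00212105,  0.81599   ],
       [ 0.00640639, -0.9999776 ,  0.00193911]]))
```

View pics/w5.png

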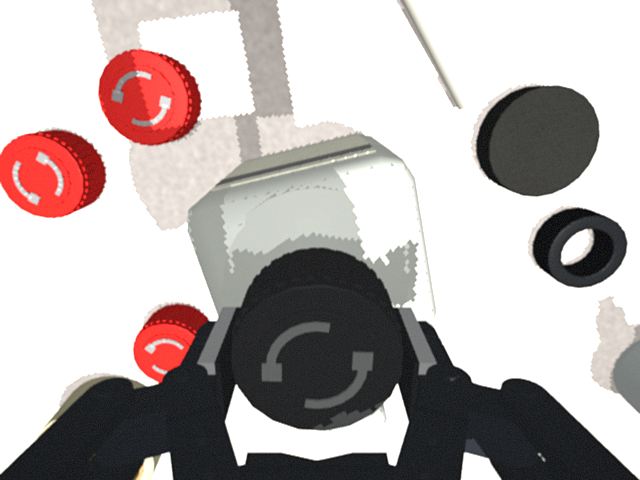

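View pics/t5.png

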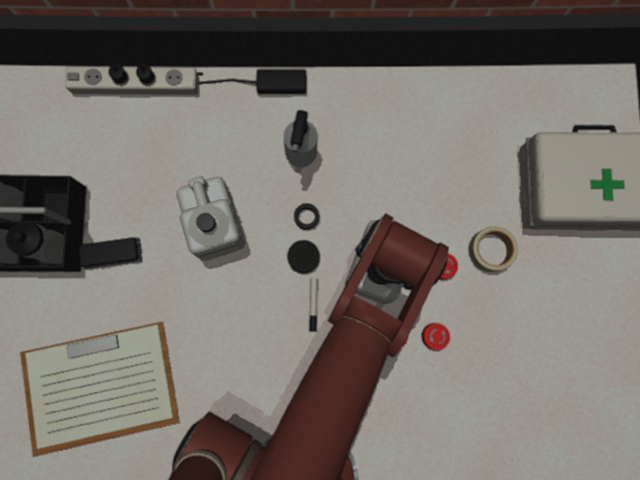

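```bash
python3 -m jog '{"offset":[[0,0,0],[0,0,0],[0,0,0],[0,0,0],[0,0,0],[0,0,0],[0,0,0],[0,0,0],[0,0,0],[0,0,0]],"angular":[[0,0,0.6],[0,0,0.6],[0,0,0.6],[0,0,0.6],[0,0,0.6],[0,0,0.6],[0,0,0.6],[0,0,0.6],[0,0,0],[0,0,0]],"jaw":[40,40,40,40,40,40,40,40,40,40]}'
python3 - <<'E'
from h import *
s=manip.state();print(s["ft_torque"],s["contact_force"],pose())
im=manip.grab_frame("wrist"); cv2.imwrite("pics/w6.png",cv2.convertScaleAbs(im,alpha=1.6))
E
```

```text
time: 7.8
tool_pos: [0.4381, -0.1588, 0.1688]
tool_rot: [-0.705, 0.707, -0.038, 0.043]
contact_force: [-0.2, 0.6, 11.7]
gripper_width: 0.665
[0.10554634 0.0681685  0.06577587] [-0.24268354  0.6051679  11.69105714] (array([ 0.43810401, -0.15882433,  0.16879058]), array([[ 0.9934263 ,  0.00665167,  0.11428011],
       [-0.11426684, -0.00234288,  0.99344733],
       [ 0.00687583, -0.99997513, -0.00156741]]))
```

View pics/w6.png

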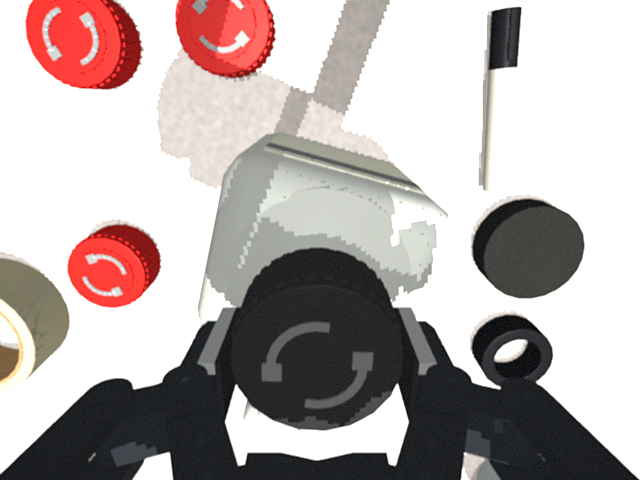

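```bash
python3 - <<'E'
from h import *
p,Rm=pose()
a,b=wz(268,147,.13,p,Rm),wz(418,187,.13,p,Rm);d=b-a;print(a,b,np.degrees(np.arctan2(d[1],d[0])))
E
python3 -m jog '{"offset":[[0,0,0.1],[0,0,0.1],[0,0,0],[0,0,0]],"angular":[[0,0,0],[0,0,0],[0,0,0],[0,0,0]],"jaw":[40,40,40,40]}'
```

```text
[ 0.37315579 -0.17329023  0.13      ] [ 0.39843709 -0.10846122  0.13      ] 68.6957593454243
time: 8.25
tool_pos: [0.4357, -0.1579, 0.1751]
tool_rot: [0.706, -0.706, 0.041, -0.041]
contact_force: [1.5, -0.2, 1.9]
gripper_width: 0.666
```

```bash
python3 -m jog '{"offset":[[0,0,0.1],[0,0,0.1],[0,0,0.1],[0,0,0]],"angular":[[0,0,0],[0,0,0],[0,0,0],[0,0,0]],"jaw":[40,40,40,40]}'
```

```text
time: 8.65
tool_pos: [0.4358, -0.1581, 0.1917]
tool_rot: [-0.706, 0.706, -0.04, 0.041]
contact_force: [-0.7, -0.1, -0.7]
gripper_width: 0.664
```

Free: there's no pull left beyond the cap's own weight. I'll keep lifting slowly.

```bash
python3 -m jog '{"offset":[[0,0,0.15],[0,0,0.15],[0,0,0.2],[0,0,0.2],[0,0,0.2],[0,0,0.1],[0,0,0],[0,0,0],[0,0,0]],"angular":[[0,0,0],[0,0,0],[0,0,0],[0,0,0],[0,0,0],[0,0,0],[0,0,0],[0,0,0],[0,0,0]],"jaw":[40,40,40,40,40,40,40,40,40]}'
python3 - <<'E'
from h import *
print(manip.state())
for n in("wrist","scene","top"):
    im=manip.grab_frame(n); cv2.imwrite(f"pics/{n}7.png",im)
    if n=="scene": cv2.imwrite("pics/scene7c.png",cv2.resize(im[100:280,180:360],None,fx=3.3,fy=3.3,interpolation=cv2.INTER_CUBIC))
E
```

```text
time: 9.55
tool_pos: [0.4354, -0.1579, 0.2402]
tool_rot: [0.706, -0.706, 0.041, -0.04]
contact_force: [0.5, 0.7, -0.5]
gripper_width: 0.667
{'time': 9.55, 'joint_pos': array([-5.08718265e-01, -3.55605931e-01,  1.96317851e+00, -2.05387010e-05,
        1.53520207e+00, -1.96470897e+00]), 'joint_vel': array([ 1.61958418e-03,  5.43837385e-04,  2.73922363e-03, -1.38767882e-03,
        1.46111954e-03, -3.31628823e-07]), 'joint_efforts': array([ 1.51886143e-03, -2.26539302e+01, -3.80843711e+01, -5.27661759e-04,
        3.24794219e-04,  3.21791020e-06]), 'tool_pos': array([ 0.4354273 , -0.15787611,  0.24016271]), 'tool_rot': array([ 0.70611774, -0.70576627,  0.04094658, -0.04018814]), 'contact_force': array([ 0.47999583,  0.73239013, -0.51257122]), 'ft_torque': array([-0.0486575 ,  0.0301447 ,  0.00816132]), 'gripper_width': 0.6667428535638402}
```

View pics/scene7c.png

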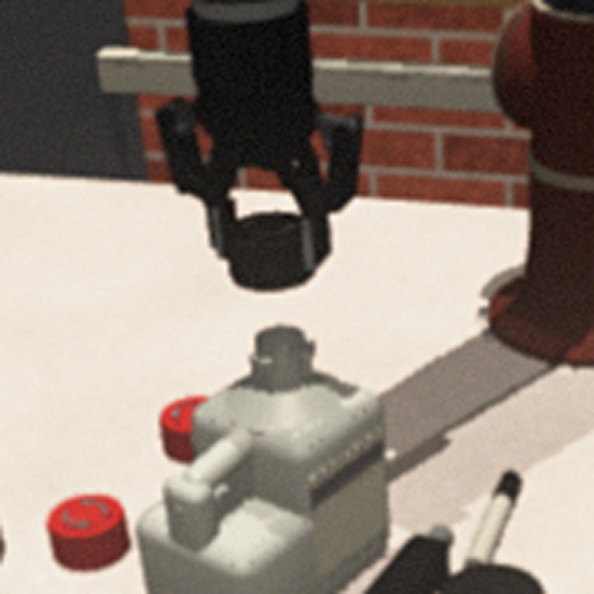

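View pics/wrist7.png

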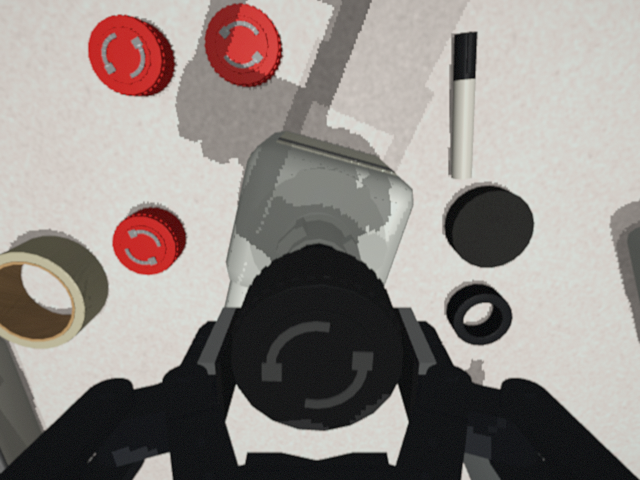

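View pics/top7.png

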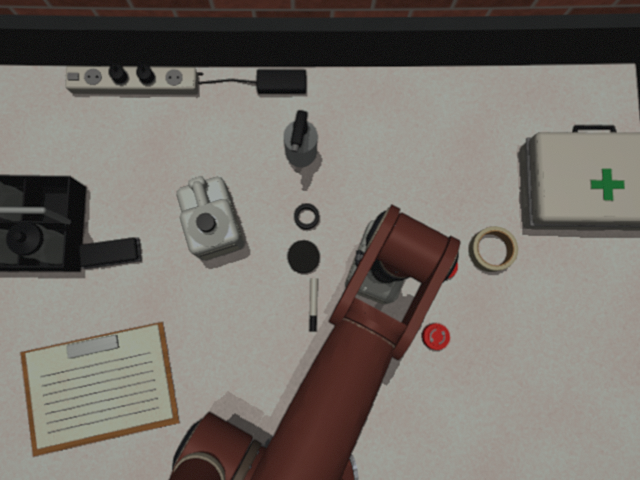

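```bash
python3 - <<'E'
from h import *
print(onz("scene",180+283/3.3,100+335/3.3,.1885), onz("scene",180+273/3.3,100+271/3.3,.235))
a=cv2.imread("pics/scene0.png").astype(int);b=cv2.imread("pics/scene7.png").astype(int)
d=(np.abs(a-b).max(2)>60).astype(np.uint8); d=cv2.morphologyEx(d,cv2.MORPH_OPEN,np.ones((2,2)))
d=d[150:,:];n,l,s,c=cv2.connectedComponentsWithStats(d)
for i in range(1,n):
    if s[i,4]>5: print(s[i],c[i]+[0,150])
E
```

```text
[ 0.44038892 -0.1512389   0.1885    ] [ 0.43758537 -0.15492633  0.235     ]
[ 234    0   55   40 1247] [263.6776263  168.16920609]
[386   0  42  16 271] [408.98154982 155.77859779]
[426   0  16  12 143] [432.53846154 154.4965035 ]
[574   0   4   9  26] [575.46153846 154.42307692]
[631   0   7   3  17] [633.58823529 150.82352941]
[399  19   4   2   8] [400.5 169.5]
[401  24  38  16 305] [420.31803279 181.20983607]
[327  31  13  10  57] [332.77192982 185.50877193]
[390  35  13  10  88] [395.98863636 188.81818182]
[ 423   41  161   58 2293] [499.43349324 218.2158744 ]
[252  42  28  22 355] [264.73521127 200.94084507]
[379  46  50  27 797] [405.22710163 209.17440402]
[ 296   52   53   45 1095] [317.12328767 221.35068493]
[373  53   3   2   6] [374.  203.5]
[377  53   5   3  13] [379.         203.84615385]
[265  59   3   2   6] [266.  209.5]
[265  63   4   3  10] [266.3 213.8]
[280  65   9   6  29] [283.79310345 217.86206897]
[256  68  20   5  57] [265.9122807  220.33333333]
```

```bash
python3 -c "
from h import *
print(manip.state()['joint_vel']); print(manip.job_done())"
```

```text
[ 0.00143226  0.00103694 -0.00389248  0.00020867  0.00243118  0.001197  ]
the job is handed in; nothing more can be done
None
```

I opened the jug and handed the job in at about 9.7 s; no verdict was reported. The gripper is holding the cap still above the open mouth.

**What I did:** I gripped the wide ribbed cap across its diameter and pressed it down about 4 mm, at 11–12 N. I kept it down while twisting it about 59.5° counterclockwise, then lifted it straight off.

**Last checks:**
- **Cap:** its underside is about 46 mm above the rim. It came off freely, with no pull beyond its own weight, and is still gripped at about 57 mm opening. The arm is at rest and the tool is within 0.01 rad of level.
- **Alignment:** the scene camera puts the cap axis about 5 mm from the mouth centre, within the 18 mm limit.
- **Jug and bystanders:** comparing the scene camera's first and last pictures, only the arm, its shadow and the cap changed. In the top and wrist views nothing else looked moved.

**Disagreements:**
- The scene camera placed the cap about 8 mm off the other two cameras, so I relied on the top and wrist views, which agreed to about 2 mm.
- The jug's yaw read about -16° from the top view before the twist and -21° from the wrist view after it. That may be measurement error or a slight turn of the jug; either way the twist stayed inside the 40–80° window.

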